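Pop open the touch-latch seasoning cupboard

TASK

Open the handleless seasoning cupboard with a fingertip, so that the cooks with fishy hands can reach the jars: gently press the free edge of its door in until the push catch lets go, then draw back and let the spring pop the door ajar by itself. Then put a fingertip behind that free edge and push the door wide open, about square to the cupboard, and leave it there. Do not push, lift or knock over any of the jars, bottles and other things around it or inside it.

Things in the scene. Friction and masses are not known exactly. Their poses are not given: they have to be found in the camera images.
- cupboard: Seasoning cupboard: steel box fixed to the table on the robot's right, 240 mm deep (its x), 240 wide (its y), 300 tall. Origin: centre of its underside; z up. Its front, covered by the door, faces its own -x, roughly to the robot's left across the table. The shut door's outer face is 144 mm in front of the origin; the flat roof at 300 mm is empty.
- door (a joint): Opening angle of the door, rad: 0 shut and latched, positive open, 1.57 square to the front, stop at 1.65; negative (solid stop at -0.024) pressed in. Latched, it cannot be pulled open. Pressing the free edge in 4 mm (3 to 8 N; solid after 5.5 mm) frees the catch. Once ajar it turns with light friction, stays where left and does not latch again.
- press_point (a point): Where to press: on the door's outer face, 35 mm in from the free edge, 25 mm below the door's top (273 mm above the table). Moves with the door; its axes: -x out of the face, +y along the width to the hinge, z up. As the finger draws back, the spring makes the door follow and leaves it ajar at 0.28 to 0.5 rad, the free edge 65 to 115 mm out: draw back farther than that.
- free_edge_top (a point): Top corner of the door's free edge, mid-thickness, 298 mm above the table; moves with the door. The handleless door is 236 mm wide, 274 tall, 18 thick, an aluminium frame round a smoked pane, its bottom 24 mm above the table. The free edge is upright, at the cupboard's -y end, the end nearer the robot.
- hinge_top (a point): Top of the upright hinge axis, 298 mm above the table, at the cupboard's +y end (farther from the robot), in the plane of the door's inner face; the free edge is 236 mm from it. Stays put. The inner face is smooth in its top 100 mm; lower, at mid-height, the catch's small striker sticks 33 mm out of it, 24 mm from the free edge.
- flask_mid (a point): Centre, half-way up, of the white steel drinks flask: 200 mm tall, 64 mm across. Loose bystander, to be left alone.
- oil_mid (a point): Centre, half-way up, of the yellow oil bottle with a yellow cap: 250 mm tall, 72 mm across. Loose bystander, to be left alone.
- salt_mid (a point): Centre, half-way up, of the pale jar with a red lid, standing on the open table: 95 mm tall, 60 mm across. Loose bystander, to be left alone.
- sugar_mid (a point): Centre, half-way up, of the white jar with a white lid, inside on the cupboard's floor: 100 mm tall, 66 mm across. Loose bystander, to be left alone.
- miso_mid (a point): Centre, half-way up, of the brown jar with a green lid, inside on the cupboard's floor: 100 mm tall, 66 mm across. Loose bystander, to be left alone.
- tub_mid (a point): Centre, half-way up, of the round wooden tub with copper hoops: 85 mm tall, 230 mm across. Loose bystander, to be left alone.
- scraps_box_mid (a point): Centre, half-way up, of the open cardboard scraps box: 150 x 200 x 85 mm. Loose bystander, to be left alone.

How it is judged (in metres and radians):
On the way, in this order (a step that is already met when the one before it is completed fails the run):
1. the free edge of the door is pressed in until the catch lets go (value of joint door below -0.013 rad).
2. the door has sprung ajar by itself, with the robot not touching it (value of joint door between 0.2 and 0.75 rad and contact force between each of the fingers, the arm and cupboard below 0.5 N), for 0.1 s.
At the end, for the whole second after the job is handed in: The door stands still, open by more than 1.4 rad (80 degrees), and every jar, bottle, flask, tub and box is within 30 mm of where it started (value of joint door above 1.4 rad and velocity of joint door between -0.05 and 0.05 rad/s and distance of each of flask_mid, oil_mid, salt_mid, sugar_mid, miso_mid, tub_mid, scraps_box_mid from where it was at the start of the episode below 0.03 m); the robot touches nothing.
It fails at once if a jar, bottle or other bystander is pushed, lifted, carried or knocked over (30 mm) (distance of any of flask_mid, oil_mid, salt_mid, sugar_mid, miso_mid, tub_mid, scraps_box_mid from where it was at the start of the episode above 0.03 m).
It fails at once if the cupboard or its door is hit or squeezed hard (over 50 N) (contact force between any of the fingers, the arm and cupboard above 50 N).
It also fails if it takes over 51 s, if anything falls off the work surface, if the arm or the gripper's body presses on something with over 40 N, if the wrist force passes 120 N, or if a joint passes its speed limit or range.

ROBOT

A 6-joint arm with a two-finger parallel gripper is mounted at the origin on the work surface. World frame = base frame: x ahead of the robot, y to its left, z up, the work surface at z = 0. Lengths are in m, angles in degrees, forces in N, time in s.
With the tool pointing down it reaches from about 0.35 to 0.775 m from the base axis. Payload 7.3 kg.
Tool frame: the origin (TCP) lies on the centre line of the jaws, within the pads' length; the fingertips stand 11 mm ahead of it and the grasp point (between the pads) lies 8 mm behind it; y points along the fingers, x is the direction in which the jaws open and shut, and the axes are right-handed (so a half turn about y gives the same grasp; the last joint's range is limited). The gripper opens to 92 mm and grips with 3 to 60 N. Pads are 19 mm wide; open, the fingers measure 130 mm over their backs; the gripper's body (75 mm by 190 mm) begins 47 mm behind the grasp point.
Start: joints at [63.656, 19.595, 87.324, -0, 73.075, -8.365], TCP at [0.162, 0.499, 0.238] pointing down, gripper open.
Joint ranges: [-145.02, 145.02], [-44.19, 115.74], [2.07, 154.8], [-57.11, 237.11], [16.16, 152.29], [-177.93, 177.93]. Speed limits (degrees/s): [147.25, 147.25, 180, 180, 180, 180].

INTERFACE

Orientations are given as [roll, pitch, yaw] about the fixed x, y, z axes, in that order (R = Rz(yaw) Ry(pitch) Rx(roll)).
In Python, from bench import env gives the robot as it stands. The module is installed in compiled form; this text tells all that it offers.
- The arm moves only by the tool move_arm, never from a script. Its arguments are lists of equal length, an entry for each row: "offset": the shift along the tool's x, y, z each as a share of 400 mm, from -1 to 1, a list of three; "spin": the turn about the tool's y as a share of 1.5 rad, from -1 to 1. In form: {"offset": [[x, y, z], ...], "spin": [spin, ...]}. A call has 1 to 8 rows; each row shifts and turns the commanded pose from where the row before left it, along the tool's axes as they then stand; what a row does not reach is not made up. A row lasts 1/8 s, in which the tool goes at most 62.5 mm and 10.7 degrees, less where a joint would pass 70% of its speed; a pose out of reach is approached as far as the arm can. A call with a number of a shift or a turn outside -1 to 1 is refused whole. A call with a gripper value outside its range is refused whole. "grip" is the opening, from 0 (shut) to 1 (fully open), set as the call begins (left out, the last holds). The fingers move at their own pace and stop on an object; "squeeze" is the grip in N (left out, the last holds). Time passes only in rows, so rows that do not move let the fingers close. It gives the time, the measured TCP pose, the force and the opening at its end, in the units of the state.
- env.state(): the state, without advancing time (a new reading comes with each control period).
- env.camera(name): name is "side" or "top" or "wrist"; returns a dict with "img" (480x640x3 uint8, red, green, blue), "z_map" (480x640 float32, m along the optical axis (not along the pixel's ray), 0 where there is no reading), "mtx" (3x3 intrinsics, pixels), "R" (3x3) and "t" (3): a world point X has camera coordinates R X + t. Camera axes: x right, y down, z forward; pixel columns grow to the right and rows downward; lengths in m; the calibration is good to about 2 mm. A picture is of the moment at which its call begins.
- env.sign_off(): hands the job in, once; it reports no verdict.
The state is a dict: "time_s": time; "joint_pos": joint angles; "qvel": joint speeds; "effort": joint torques, N m; "ee_pos": TCP position; "ee_rot": TCP orientation; "force": force on the tool from outside, world axes, zero at the start; "moment": the same for the moment, N m; "width": opening from 0.0 (shut) to 1.0 (fully open).
Only numpy, scipy, OpenCV 4.12 (cv2) and the standard library are available. Lean on these libraries where they do the work, as an engineer would, in place of code of your own. Each camera call takes 0.05 s, during which the arm holds its last target.

## Working session

There is one attempt and no reset: what is moved stays moved. The work goes in short steps, Python scripts to look and compute and a tool call to move; the robot and the scene stay as the last step left them, time stands still between calls to the robot, and variables do not carry over. Pictures are saved under pics/ and viewed, and the job is handed in when it is done.

Besides the shell and the picture viewer there is one more tool, called after "Request:" as name(argument=value, ...) on one line, values as JSON. move_arm: Moves the arm, as the interface text tells. Its arguments: {"type":"object","properties":{"offset":{"type":"array"},"spin":{"type":"array"},"grip":{"type":"number"},"squeeze":{"type":"number"}},"required":["offset","spin"]}

```bash
mkdir -p pics; cat > h.py <<'E'
import numpy as np, cv2
from bench import env
def snap(n,f):
    c=env.camera(n); cv2.imwrite('pics/'+f,c['img'][:,:,::-1]); np.savez('pics/'+f[:-4]+'.npz',**c); return c
def cloud(c):
    z=c['z_map']; v,u=np.mgrid[:480,:640]; K=c['mtx']
    P=np.stack([(u-K[0,2])/K[0,0]*z,(v-K[1,2])/K[1,1]*z,z],-1)
    return (P-c['t'])@c['R']
E
python3 - <<'E'
from h import *
s=env.state(); print(s)
for n in('side','top','wrist'):
    c=snap(n,n+'0.png'); print(n,c['mtx'].tolist(),(-c['R'].T@c['t']).round(3),(c['z_map']>0).mean())
E
```

```text
{'time_s': 0.0, 'joint_pos': array([ 6.36569912e+01,  1.96369875e+01,  8.73785363e+01, -4.48973568e-05,
        7.30761688e+01, -8.36521411e+00]), 'qvel': array([ 0.03874133, -0.06652311, -0.01480083, -0.04050206,  0.06631929,
       -0.06317122]), 'effort': array([ 1.07210446e-03, -4.31241131e+01, -2.44225788e+01,  7.18824542e-02,
        5.58572123e-02, -1.28434071e-04]), 'ee_pos': array([0.16183625, 0.49900371, 0.23703202]), 'ee_rot': array([-89.98670279,   0.09072342,  72.02222894]), 'force': array([-0.63964221,  0.47225138,  0.31457147]), 'moment': array([ 0.01834743,  0.03872669, -0.01090516]), 'width': 1.0027745446356502}
side [[568.9751546451258, 0.0, 315.696789207825], [0.0, 568.9751546451258, 234.02598397745015], [0.0, 0.0, 1.0]] [0.931 0.264 1.612] 0.9959733072916667
top [[534.3995651169474, 0.0, 311.2882554969646], [0.0, 534.3995651169474, 243.0576791255326], [0.0, 0.0, 1.0]] [ 0.236 -0.028  1.571] 0.995869140625
wrist [[376.8077831249365, 0.0, 316.21416297752523], [0.0, 376.8077831249365, 238.47897806065663], [0.0, 0.0, 1.0]] [0.096 0.52  0.384] 0.9952669270833333
```

View pics/side0.png

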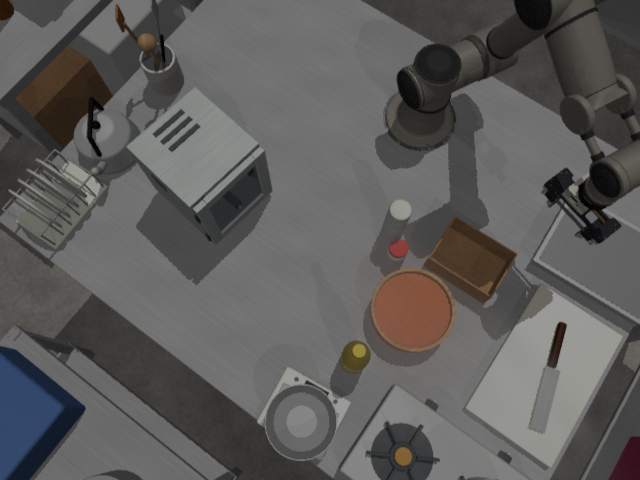

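View pics/top0.png

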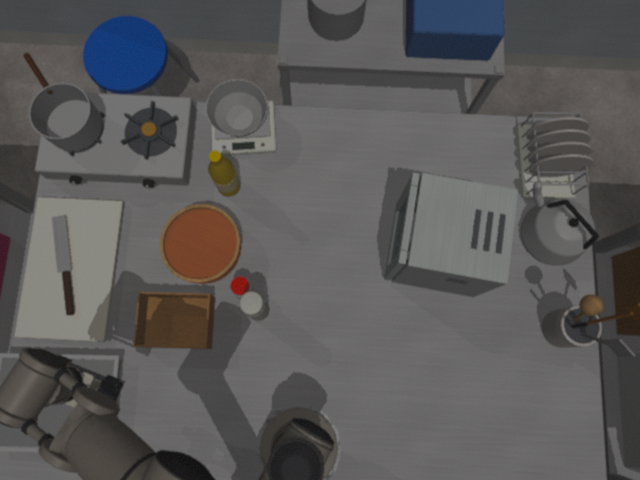

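View pics/wrist0.png

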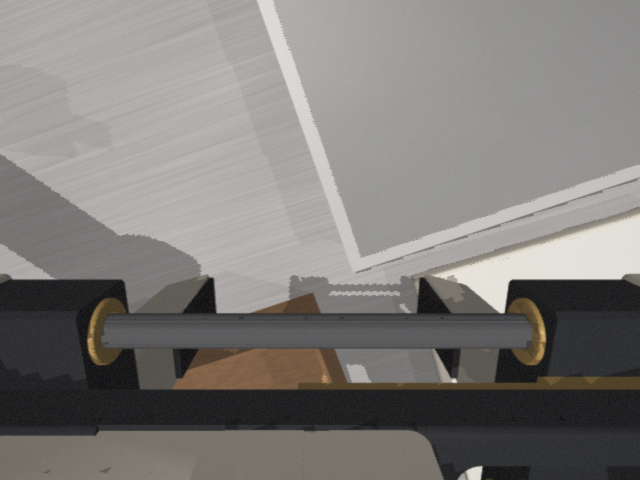

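The top view shows the cupboard roof at about (415–515, 175–290), with the door's top strip along its left side. The near free edge is at about (397, 280). Salt and flask are at (240, 287) and (252, 305), the oil bottle at (222, 175), the tub at (200, 243), and the box at (175, 320).

```bash
python3 - <<'E'
from h import *
for n in('top','side'):
    c=dict(np.load(f'pics/{n}0.npz')); P=cloud(c)
    m=(abs(P[...,2]-.300)<.008)&(P[...,1]<-.1)&(P[...,0]>.15)
    k,l,st,ce=cv2.connectedComponentsWithStats(m.astype(np.uint8)); 
    for i in np.argsort(-st[1:,4])[:2]+1:
        q=P[l==i]; r=cv2.minAreaRect(q[:,:2].astype(np.float32)); print(n,st[i],r,cv2.boxPoints(r).round(4).tolist(),np.median(q[:,2]))
    # height map near salt etc.
c=dict(np.load('pics/top0.npz'));P=cloud(c)
for nm,(u,v) in dict(salt=(240,286),flask=(252,302),oil=(216,157),tub=(200,243),box=(212,320),boxc=(175,297),table=(330,250)).items(): print(nm,P[v,u].round(3))
b=c['img'][150:310,380:530]; cv2.imwrite('pics/z.png',cv2.resize(b,None,fx=5,fy=3.7)[:,:,::-1])
E
```

```text
top [ 407  173  111  112 9334] ((0.5734379887580872, -0.38429921865463257), (0.24281568825244904, 0.2429516464471817), 82.03022766113281) [[0.43630000948905945, -0.4876999855041504], [0.6769000291824341, -0.521399974822998], [0.7106000185012817, -0.2809000015258789], [0.4699999988079071, -0.24719999730587006]] 0.2993139164257307
top [398 173  22  92 665] ((0.5910622477531433, -0.25070613622665405), (0.020204614847898483, 0.23488245904445648), 81.98242950439453) [[0.4733999967575073, -0.2442999929189682], [0.7059000134468079, -0.27709999680519104], [0.7088000178337097, -0.257099986076355], [0.47620001435279846, -0.22429999709129333]] 0.29649338246958046
side [ 126   88  139  126 8687] ((0.5779495239257812, -0.3670729994773865), (0.2707892060279846, 0.24277591705322266), 82.29261779785156) [[0.43950000405311584, -0.48500001430511475], [0.6801000237464905, -0.5174999833106995], [0.7164000272750854, -0.2492000013589859], [0.4758000075817108, -0.21660000085830688]] 0.29907095780551574
side [137  34  18  16 168] ((0.405377596616745, -0.6855825185775757), (0.04400432109832764, 0.04183798283338547), 73.1167984008789) [[0.3790000081062317, -0.7006000280380249], [0.4189999997615814, -0.7127000093460083], [0.4318000078201294, -0.6705999970436096], [0.3917999863624573, -0.6585000157356262]] 0.29960562565782956
salt [0.427 0.182 0.091]
flask [0.373 0.132 0.2  ]
oil [0.745 0.251 0.243]
tub [0.547 0.309 0.072]
box [0.334 0.266 0.014]
boxc [0.395 0.381 0.009]
table [ 0.56  -0.066  0.002]
```

View pics/z.png

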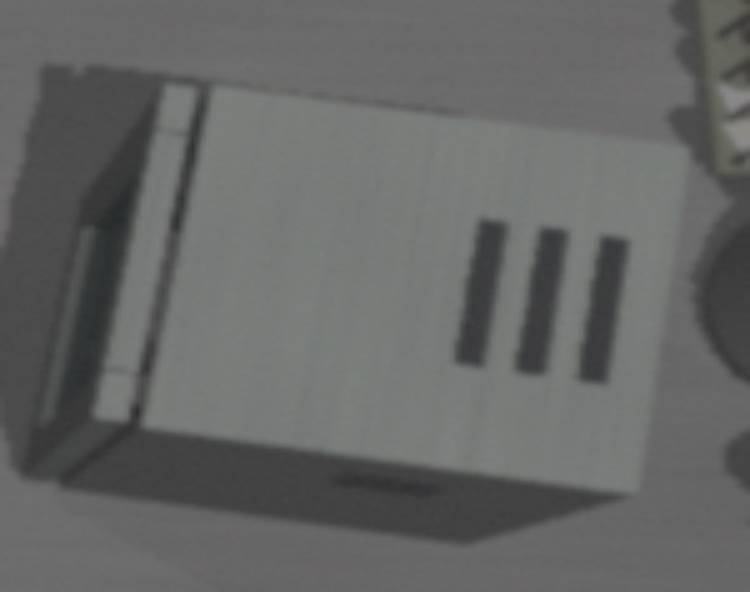

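Request:
move_arm(offset=[[0,-0.02,0],[0,-0.02,0],[0,-0.02,0],[0,-0.02,0],[0,-0.02,0],[0,-0.02,0],[0,-0.02,0],[0,-0.02,0]], spin=[0.1163,0.1163,0.1163,0.1163,0.1163,0.1163,0.1163,0.1163], grip=0, squeeze=20)

```text
time_s: 1.15
ee_pos: [0.162, 0.4992, 0.3017]
ee_rot: [-90.0, 0.0, -8.3]
force: [0.1, -0.7, -0.5]
width: 0.18
```

Request:
move_arm(offset=[[0.08,0,-0.108],[0.08,0,-0.108],[0.08,0,-0.108],[0.08,0,-0.108],[0.08,0,-0.108],[0.08,0,-0.108],[0.08,0,-0.108]], spin=[0,0,0,0,0,0,0])

```text
time_s: 2.02
ee_pos: [0.3425, 0.1673, 0.3017]
ee_rot: [-90.0, -0.0, -7.9]
force: [1.2, 0.8, -0.4]
width: 0.007
```

Request:
move_arm(offset=[[0.08,0,-0.108],[0.08,0,-0.108],[0.08,0,-0.108],[0.08,0,-0.108],[0.08,0,-0.108],[0.08,0,-0.108],[0.08,0,-0.108],[0,0,0]], spin=[0,0,0,0,0,0,0,0])

```text
time_s: 3.02
ee_pos: [0.5228, -0.1645, 0.3001]
ee_rot: [-90.0, 0.1, -8.2]
force: [-0.0, 0.3, -0.9]
width: 0.003
```

```bash
python3 - <<'E'
from h import *
s=env.state(); print(s)
c=snap('side','side1.png');P=cloud(c)
c=snap('top','top1.png')
c=snap('wrist','wrist1.png')
E
```

```text
{'time_s': 3.025, 'joint_pos': array([-2.54615566e+01,  1.98673143e+01,  7.70338893e+01, -2.53214742e-02,
        8.31993359e+01, -1.73062308e+01]), 'qvel': array([ 2.89781886, -2.95155565,  3.56972725,  1.19351803,  0.895715  ,
        1.3918662 ]), 'effort': array([ -1.59294281, -43.97543907, -27.24683762,  -0.20109175,
        -0.16719829,  -0.27790921]), 'ee_pos': array([ 0.52282358, -0.16447417,  0.30011661]), 'ee_rot': array([-89.99409143,   0.10346658,  -8.15229999]), 'force': array([-0.04485935,  0.34050462, -0.85953476]), 'moment': array([-0.09776761,  0.01072338,  0.01244984]), 'width': 0.0034876426792524906}
```

View pics/side1.png

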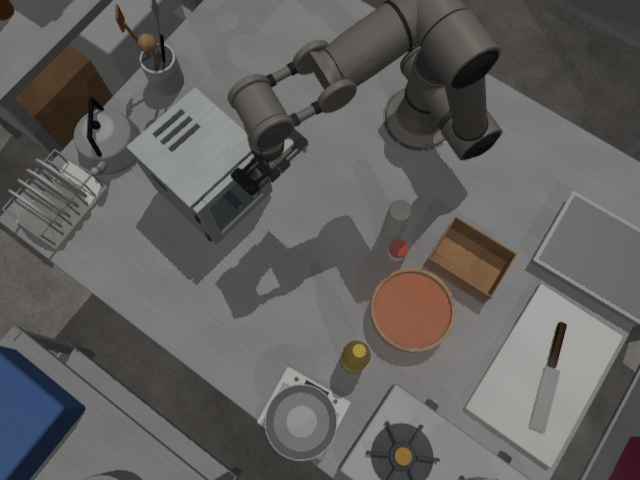

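View pics/wrist1.png

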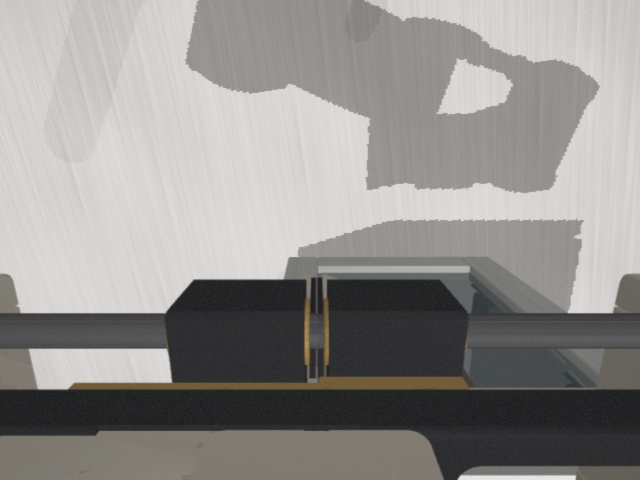

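View pics/top1.png

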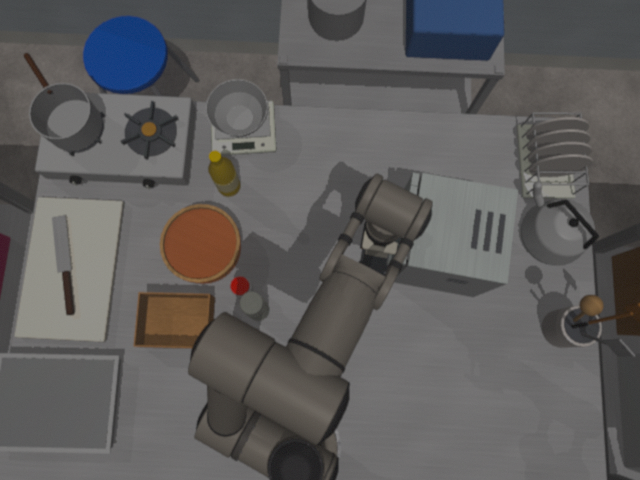

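The wrist view shows the closed fingers (170–465, 280–380) in front of the door's smoked pane (290–580, 260–385). The top view shows the gripper clear of the roof and the bystanders. Next I descend and approach to about 10 mm from the face.

Request:
move_arm(offset=[[-0.006,0.033,0],[0,0.033,0],[0,0,-0.03],[0,0,-0.03],[0,0,-0.03],[0,0,-0.025],[0,0,0]], spin=[0,0,0,0,0,0,0])

```text
time_s: 4.05
ee_pos: [0.5133, -0.2078, 0.2753]
ee_rot: [-90.0, -0.0, -8.0]
force: [0.4, 0.3, 1.2]
width: 0.002
```

Request:
move_arm(offset=[[0,0,-0.01],[0,0,-0.01],[0,0,-0.0025],[0,0,0]], spin=[0,0,0,0])

```text
time_s: 4.55
ee_pos: [0.5123, -0.2155, 0.2753]
ee_rot: [-90.0, -0.0, -7.9]
force: [0.2, -0.1, 0.5]
width: 0.004
```

Request:
move_arm(offset=[[0,0,-0.0025],[0,0,-0.0025],[0,0,0]], spin=[0,0,0])

```text
time_s: 4.92
ee_pos: [0.512, -0.2166, 0.2753]
ee_rot: [-89.9, 0.0, -7.9]
force: [0.8, 5.2, 1.1]
width: 0.003
```

Request:
move_arm(offset=[[0,0,-0.0025],[0,0,0]], spin=[0,0])

```text
time_s: 5.18
ee_pos: [0.5118, -0.2176, 0.2754]
ee_rot: [-89.9, 0.0, -7.9]
force: [0.3, 5.7, 1.9]
width: 0.006
```

Request:
move_arm(offset=[[0,0,-0.0025],[0,0,0]], spin=[0,0])

```text
time_s: 5.42
ee_pos: [0.5116, -0.2185, 0.2753]
ee_rot: [-89.9, 0.0, -7.9]
force: [-0.7, 5.2, 1.5]
width: 0.005
```

Request:
move_arm(offset=[[0,0,-0.0025],[0,0,0]], spin=[0,0])

```text
time_s: 5.68
ee_pos: [0.5113, -0.2195, 0.2753]
ee_rot: [-89.9, 0.0, -7.9]
force: [-0.5, 6.0, 2.6]
width: 0.004
```

Request:
move_arm(offset=[[0,0,-0.0015],[0,0,0]], spin=[0,0])

```text
time_s: 5.92
ee_pos: [0.5113, -0.22, 0.2753]
ee_rot: [-89.9, 0.0, -7.9]
force: [-1.2, 5.7, 2.0]
width: 0.004
```

Request:
move_arm(offset=[[0,0,-0.0015],[0,0,0]], spin=[0,0])

```text
time_s: 6.18
ee_pos: [0.5112, -0.2201, 0.2754]
ee_rot: [-89.8, 0.1, -7.9]
force: [-1.5, 7.5, 1.3]
width: 0.004
```

Request:
move_arm(offset=[[0,0,-0.0015],[0,0,0]], spin=[0,0])

```text
time_s: 6.42
ee_pos: [0.5112, -0.2201, 0.2753]
ee_rot: [-89.8, 0.1, -7.9]
force: [-0.6, 9.5, 2.7]
width: 0.007
```

The position has stalled at y = -0.2201 while the force rises, so the door is at its solid stop. I draw back 160 mm.

Request:
move_arm(offset=[[0,0,0.04],[0,0,0.06],[0,0,0.075],[0,0,0.075],[0,0,0.075],[0,0,0.075],[0,0,0],[0,0,0]], spin=[0,0,0,0,0,0,0,0])

```text
time_s: 7.42
ee_pos: [0.5334, -0.0643, 0.2753]
ee_rot: [-90.0, -0.0, -7.9]
force: [1.1, -0.8, -0.3]
width: 0.004
```

```bash
python3 - <<'E'
from h import *
for n in('top','side','wrist'):
    c=snap(n,n+'2.png');P=cloud(c)
    if n=='wrist': continue
    m=(P[...,2]>.285)&(P[...,2]<.305)&(P[...,1]<-.05)&(P[...,0]>.35)
    d=(P[...,:2]-[0.5734,-0.3843])@np.array([.139,.990]); m&=(d>.128)&(d<.30)
    print(n,m.sum())
    if m.sum()>30:
        q=P[m]; l=cv2.fitLine(q[:,:2].astype(np.float32),2,0,.01,.01).ravel(); print(l,q.min(0),q.max(0))
print(env.state()['force'],env.state()['ee_pos'])
E
```

```text
top 676
[ 0.8836677  -0.46811473  0.6037002  -0.21030264] [ 0.50073362 -0.27151689  0.28504895] [ 0.71245216 -0.14939748  0.30451789]
side 778
[ 0.8831116  -0.46916294  0.6132718  -0.2060312 ] [ 0.5042566  -0.26898264  0.28525852] [ 0.71825335 -0.14447507  0.30450021]
[0.40918439 0.49646487 0.25882069] [ 0.5333037  -0.06484009  0.27527416]
```

View pics/side2.png

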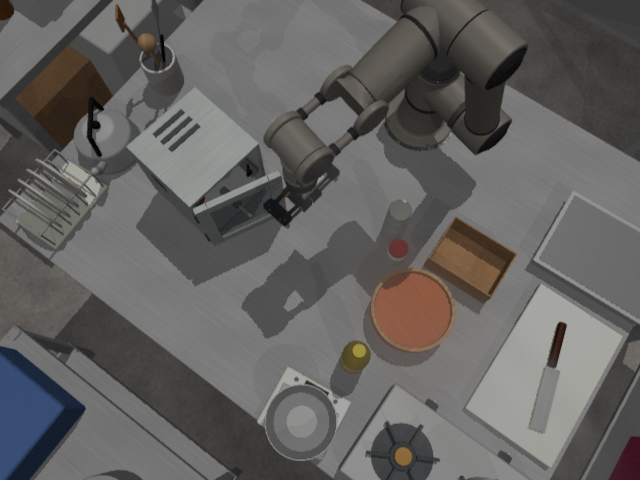

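View pics/top2.png

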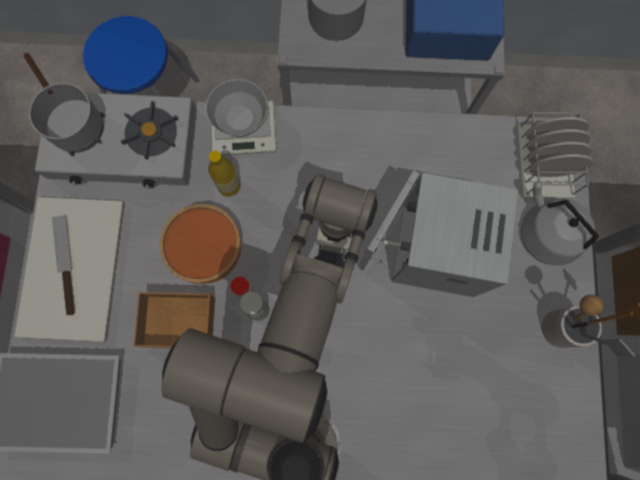

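View pics/wrist2.png

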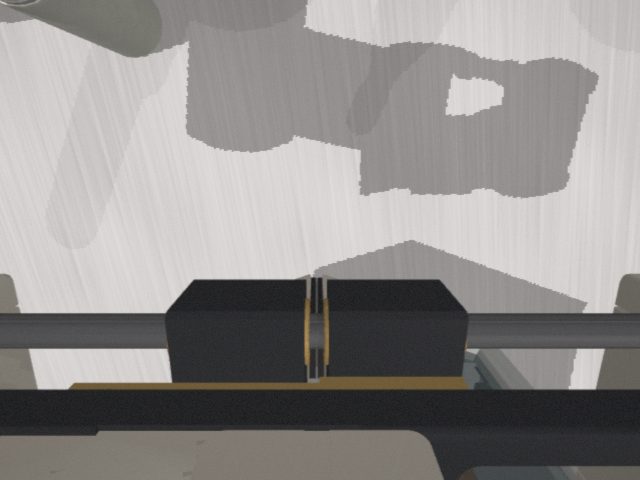

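The door is ajar by about 0.35 rad. In the top view it runs from the hinge at (415, 175) to the free edge at (373, 250), and nothing else has moved. I go around the near side of the free edge at the same height and into the gap.

Request:
move_arm(offset=[[-0.127,0,-0.0245],[-0.127,0,-0.0245],[0,0,0],[0.0154,0,-0.11],[0.0154,0,-0.11],[0.0154,0,-0.11],[0,0,0]], spin=[0,0,0,0,0,0,0])

```text
time_s: 8.45
ee_pos: [0.4305, -0.2058, 0.275]
ee_rot: [-90.0, -0.0, -8.2]
force: [0.3, 0.6, 0.9]
width: 0.004
```

Request:
move_arm(offset=[[0.055,0,0],[0.055,0,0],[0.055,0,0],[0.055,0,0],[0,0,0]], spin=[0,0,0,0,0])

```text
time_s: 9.07
ee_pos: [0.5184, -0.2143, 0.2747]
ee_rot: [-90.0, 0.0, -7.9]
force: [-0.4, 0.5, 0.4]
width: 0.009
```

Request:
move_arm(offset=[[0,0,0],[0,0,0.02],[0.001,0,0.027],[0.0012,0,0.0347],[0.0012,0,0.0347],[0.0012,0,0.0347],[0.0012,0,0.0347],[0.0012,0,0.0347]], spin=[0.116,0.0268,0.036,0.0465,0.0465,0.0465,0.0465,0.0465])

```text
time_s: 10.07
ee_pos: [0.5611, -0.1387, 0.2755]
ee_rot: [-90.0, 0.0, -43.4]
force: [-0.4, -0.3, 0.4]
width: 0.003
```

```bash
python3 - <<'E'
from h import *
c=snap('top','top3.png');c=snap('side','side3.png');s=env.state();v=s['ee_pos'][:2]-[.7077,-.276];print(np.hypot(*v),np.degrees(np.arctan2(v[1],v[0])),s['force'])
E
```

```text
0.20078528943398946 136.65799265708822 [-0.23642595 -0.74895012  0.39698231]
```

View pics/side3.png

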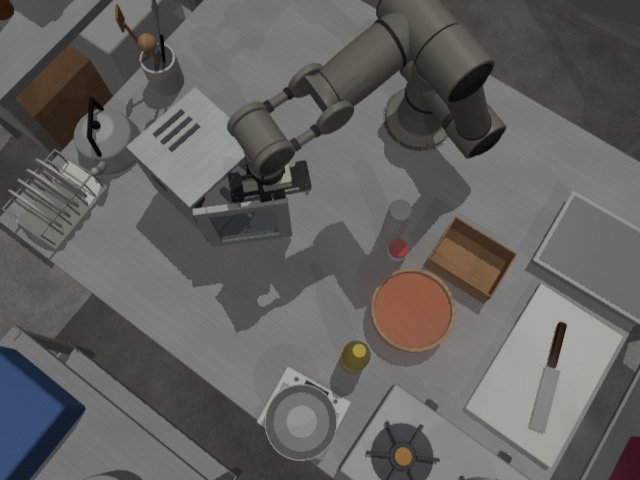

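The side view shows the door opening with the finger behind it: the door top runs from (198, 210) to (290, 195). I carry on along the arc.

Request:
move_arm(offset=[[0.0012,0,0.0347],[0.0012,0,0.0347],[0.0012,0,0.0347],[0.0012,0,0.0347],[0.0012,0,0.0347],[0.0012,0,0.0347],[0.0012,0,0.0347]], spin=[0.0465,0.0465,0.0465,0.0465,0.0465,0.0465,0.0465])

```text
time_s: 11.05
ee_pos: [0.6423, -0.0875, 0.2754]
ee_rot: [-90.0, 0.0, -71.3]
force: [0.2, 0.2, 0.8]
width: 0.004
```

Request:
move_arm(offset=[[0.001,0,0.03],[0.001,0,0.026],[0.001,0,0.026],[0.001,0,0.026],[0.001,0,0.022],[0.0005,0,0.017],[0.0005,0,0.017],[0,0,0]], spin=[0.04,0.035,0.035,0.035,0.03,0.023,0.023,0])

```text
time_s: 12.05
ee_pos: [0.7075, -0.0777, 0.2751]
ee_rot: [-90.0, 0.0, -90.3]
force: [-0.6, 0.6, -0.3]
width: 0.003
```

```bash
cat > d.py <<'E'
from h import *
import sys
def go(k):
  for n in('top','side'):
    c=snap(n,n+k+'.png');P=cloud(c)
    L=(P[...,:2]-[0.5734,-0.3843]); d=L@np.array([.139,.990]); e=L@np.array([.990,-.139])
    m=(P[...,2]>.286)&(P[...,2]<.304)&(d>.15)&(d<.37)&(e>-.2)&(e<.17)
    if m.sum()>30:
        q=P[m]; l=cv2.fitLine(q[:,:2].astype(np.float32),2,0,.01,.01).ravel(); a=np.degrees(np.arctan2(l[1],l[0]))%180; print(n,m.sum(),'line deg',a,'theta',np.radians(172-a),q.min(0),q.max(0))
  s=env.state();v=s['ee_pos'][:2]-[.7077,-.276];print(s['time_s'],np.hypot(*v),np.degrees(np.arctan2(v[1],v[0])),s['force'],s['ee_pos'],s['ee_rot'])
go(sys.argv[1])
E
python3 d.py 4
```

```text
top 246 line deg 86.15168 theta 1.4983358 [ 0.70522899 -0.25378587  0.28641565] [ 0.73316228 -0.1149012   0.30381305]
side 290 line deg 84.98713 theta 1.518661 [ 0.71031057 -0.25436174  0.2861944 ] [ 0.74273754 -0.0351342   0.30333334]
12.15 0.19831038331572592 90.13437754361816 [ 0.31910479  0.30281038 -0.03899486] [ 0.7072349  -0.07769016  0.27526864] [-9.00044558e+01 -4.78860326e-04 -9.02300161e+01]
```

View pics/side4.png

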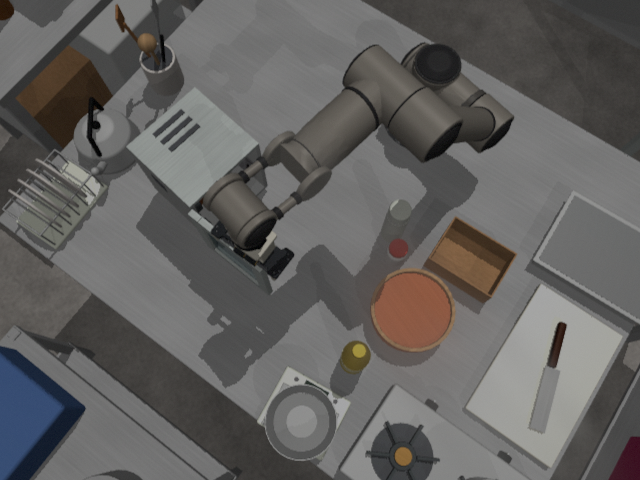

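The door is at about 1.5 rad. I give it a little more, then back off.

Request:
move_arm(offset=[[0.0005,0,0.013],[0.0005,0,0.013],[0,0,0],[0,0,-0.03],[0,0,-0.08],[0,0,-0.12],[0,0,-0.12],[0,0,0]], spin=[0.018,0.018,0,0,0,0,0,0])

```text
time_s: 13.15
ee_pos: [0.5748, -0.0694, 0.2757]
ee_rot: [-90.1, 0.0, -93.4]
force: [-0.2, 0.9, -0.0]
width: 0.007
```

```bash
python3 d.py 5; sleep 0; python3 d.py 6; python3 - <<'E'
from h import *
a=cloud(dict(np.load('pics/top0.npz')));b=cloud(dict(np.load('pics/top6.npz')))
for k,(u,v) in dict(salt=(240,286),flask=(252,302),oil=(216,157),tub=(200,243)).items(): print(k,a[v,u].round(3),b[v,u].round(3))
E
```

```text
top 584 line deg 82.99648 theta 1.5534045 [ 0.56199523 -0.25325175  0.2860357 ] [ 0.74937024 -0.04319575  0.30396117]
side 684 line deg 83.86303 theta 1.5382804 [ 0.71136497 -0.25374138  0.28614982] [ 0.75342699 -0.03608421  0.30398115]
13.25 0.2431105899558339 122.11916452399838 [ 0.14542473 -0.36307268  0.84074209] [ 0.5784425  -0.07009891  0.27625622] [-8.98710686e+01 -1.64438619e-02 -9.33585144e+01]
top 526 line deg 82.613174 theta 1.5600944 [ 0.56782894 -0.25294243  0.28635919] [ 0.74939527 -0.04578663  0.30398324]
side 683 line deg 83.89171 theta 1.5377798 [ 0.71169075 -0.25443034  0.28601334] [ 0.75411157 -0.0354589   0.30361007]
13.35 0.24262616088942587 121.97498852654195 [ 0.0476066   0.81674121 -0.37154858] [ 0.57921756 -0.07018524  0.27563822] [-8.99032978e+01 -1.13638694e-02 -9.33460166e+01]
salt [0.427 0.182 0.091] [0.427 0.182 0.092]
flask [0.373 0.132 0.2  ] [0.373 0.132 0.201]
oil [0.745 0.251 0.243] [0.744 0.25  0.246]
tub [0.547 0.309 0.072] [0.547 0.309 0.07 ]
```

View pics/side6.png

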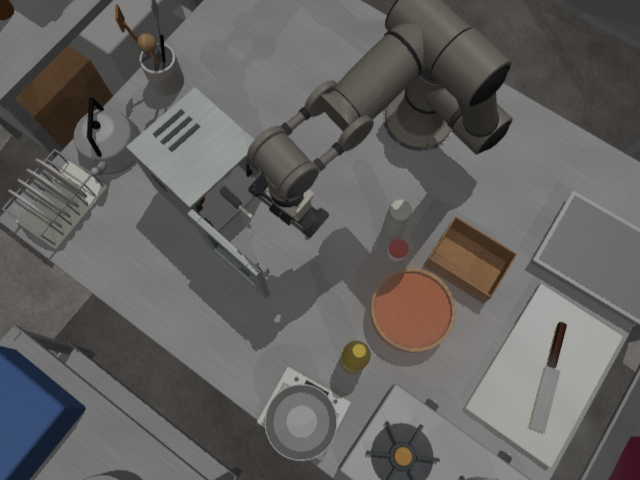

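View pics/top6.png

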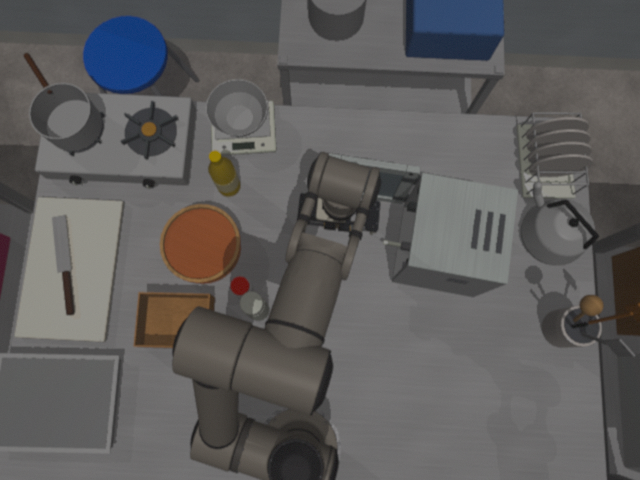

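The door stands still at about 1.55 rad. In the side view it runs from (195, 212) to (265, 290) and the gripper at (290, 200) is well clear of it. The bystanders are unmoved, so I hand in.

```bash
python3 -c "
from bench import env
print(env.sign_off())"
```

```text
the job is handed in; nothing more can be done
None
```

The cupboard door is open, about square to the front, and I handed the job in at 13.4 s on the robot's clock.

- **Press:** I pressed the free edge in with the closed fingertips at about 5–6 N until it reached its solid stop. The force read 9.5 N at that point.
- **Spring open:** I drew back 160 mm and the door sprang ajar by itself to about 0.35 rad, with the robot clear of it.
- **Push wide:** I went round the free edge, swung the door open from behind along an arc, and backed off about 150 mm.

**Last checks:**
- Two pictures in a row, from both cameras, put the door at 1.54–1.56 rad and standing still. The two cameras differ by about 0.02 rad.
- The measured force was about zero, within sensor noise.
- The salt jar, flask, oil bottle and tub measured within a few millimetres of where they started.
- The scraps box looked unmoved in the pictures, but I did not measure it.
- I did not measure the sugar and miso jars inside the cupboard either. The fingertip stayed above 0.26 m and never went inside.

No check failed.

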